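Seat a fascia panel in the clamping jig and lock its two cam levers

ROBOT

A 6-joint arm with a two-finger parallel gripper is mounted at the origin on a cart in front of the work surface, level with it; the furniture and walls round the work are solid. World frame = base frame: x ahead of the robot, y to its left, z up, the work surface at z = 0. Lengths are in m, angles in degrees, forces in N, time in s.
With the tool pointing down it reaches from about 0.3 to 0.75 m from the base axis. Payload 8.5 kg.
Tool frame: the origin (TCP) lies midway between the tips of the shut fingers; the grasp point (between the pads) lies 19 mm behind it; z points along the fingers, y is the direction in which the jaws open and shut (so a half turn about z gives the same grasp; the last joint's range is limited). The gripper opens to 85 mm and grips with 20 to 120 N. Pads are 22 mm wide; open, the fingers measure 114 mm over their backs; the gripper's body (76 mm by 85 mm) begins 54 mm behind the grasp point. The pads swing forward as they close: fully open they stand 13 mm farther back than shut.
Start: joints at [53.841, 21.807, 74.336, -0, 83.858, -12.336], TCP at [0.222, 0.503, 0.231] pointing down, gripper open.
Joint ranges: [-178.18, 178.18], [-50.72, 133.34], [12.68, 142.11], [-81.47, 261.47], [9.98, 163.14], [-165.26, 165.26]. Speed limits (degrees/s): [136.94, 136.94, 180, 180, 180, 180].

INTERFACE

Orientations are given as a 3x3 rotation matrix whose columns are the frame's x, y, z axes.
In Python, from rig import env gives the robot as it stands.
- The arm moves only by the shell command python3 -m inch 'ROWS' [FORCE]. ROWS is text: rows parted by semicolons, each of 5 numbers parted by spaces: the finger opening in mm, from 0 to 85.4, then the shift along the tool's x, y, z in mm, then the turn about the tool's z in degrees. In form: jaw dx dy dz turn; .... A call has 1 to 10 rows; each row is the pose to reach, as a shift and turn from the pose commanded when the call began, along the tool's axes at that moment; what a row does not reach only later rows make up. A row lasts 1/8 s, in which the tool goes at most 62.5 mm and 10.7 degrees, less where a joint would pass 70% of its speed; a pose out of reach is approached as far as the arm can. A call with a gripper value outside its range is refused whole. The fingers move at their own pace and stop on an object; FORCE is the grip in N (left out, the last holds). Time passes only in rows, so rows that repeat a pose let the fingers close. It gives the time, the measured TCP pose, the force and the opening at its end, in the units of the state.
- env.observe(): the state, without advancing time (a new reading comes with each control period).
- env.get_image(name): name is "scene" or "top"; returns a dict with "color" (420x560x3 uint8, blue, green, red), "range_z" (420x560 float32, m along the optical axis (not along the pixel's ray), 0 where there is no reading), "fov_y" (degrees; the focal length in pixels is half the picture's height over the tangent of half this angle, whatever the lens; pixels are square), "cx", "cy" (the principal point, pixels), "R" (3x3) and "t" (3): a world point X has camera coordinates R X + t. Camera axes: x right, y down, z forward; pixel columns grow to the right and rows downward; lengths in m; the calibration is good to about 2 mm. A picture is of the moment at which its call begins.
- env.close_job(): hands the job in, once; it reports no verdict.
The state is a dict: "time_s": time; "q": joint angles; "qvel": joint speeds; "joint_efforts": joint torques, N m; "position": TCP position; "tool_rot": TCP orientation; "ft_force": force on the tool from outside, world axes, zero at the start; "wrist_torque": the same for the moment, N m; "grip_width": finger opening in m.
Only numpy, scipy, OpenCV 4.12 (cv2) and the standard library are available. Lean on these libraries where they do the work, as an engineer would, in place of code of your own. Each camera call takes 0.05 s, during which the arm holds its last target.

TASK

Lock the black panel into the clamping jig by pushing with a fingertip; nothing needs gripping and nothing may be lifted. First push the panel along the plate to the left until its end touches the single end pin; then push each of the two ball-ended levers round anticlockwise by its arm, right home to its stop, so that their cams press the panel tight against the two far pins. Leave the panel flat on the plate and the other things on the bench where they are.

Things in the scene. Friction and masses are not known exactly. Their poses are not given: they have to be found in the camera images.
- jig: clamping jig, fixed to the bench: flat aluminium plate 200 mm (its x) by 450 mm (its y), 12 mm thick; origin at the centre of its underside, x away from the robot, y to the left, z up. On it stand three steel locating pins (14 mm across, 21 mm tall), two cam levers, and by each lever, between it and the panel, a thin post 34 mm tall where it stops
- panel: black machined fascia panel, 103 mm (its x) by 385 mm (its y) by 14 mm high, 0.62 kg, loose, flat on the jig plate (slides at 3 to 6 N); origin at the centre of its underside. Its outermost 6 mm is a lip 4.5 mm thick; inside it a wall rises to 13 mm, its outer face at the right-hand (-y) end 185.5 mm from the panel's centre
- panel_left_end (a point): middle of the panel's left-hand (+y) short end, outer edge of the lip, 7 mm above the panel's underside; it comes to the end pin
- panel_right_end (a point): middle of the panel's right-hand (-y) short end, outer edge of the lip, 7 mm above the panel's underside
- panel_far_edge_left (a point): point on the panel's far long edge (+x), 130 mm left of its middle, opposite the left far pin
- panel_far_edge_right (a point): point on the panel's far long edge (+x), 130 mm right of its middle, opposite the right far pin
- far_pin_left: left one of the two pins behind the panel's far edge; origin on its axis at the plate's top. Its face towards the panel is at x = +79.5 mm in the jig's frame
- far_pin_right: right one of the two pins behind the panel's far edge; the same kind, face also at x = +79.5 mm in the jig's frame
- end_pin: the single pin beyond the panel's left end; origin on its axis at the plate's top. Its face towards the panel is at y = +192.5 mm in the jig's frame
- lever_left (a joint): angle of the left cam lever about its upright pivot, rad: 0 = fully open (arm pointing to the robot and left), growing anticlockwise from above, 2.2 = home on its stop (arm along the jig's -y, beside the panel). Stays where it is left (under 1 N at the knob); somewhere between 0.6 and 1.7 rad its cam meets the panel; the last 0.5 rad takes up to 8 N at the knob, then it holds itself
- lever_left_pivot (a point): on the pivot axis of the left lever, at the height of its outer arm's centre line (42 mm above the jig's underside). The arm is a round steel bar 9.6 mm thick, at this height from 52 to 80 mm out from the pivot, ending in a black ball
- lever_left_knob (a point): centre of the black ball (22 mm across) at the end of the left lever's arm, 94 mm from the pivot
- lever_right (a joint): angle of the right cam lever about its upright pivot, rad: 0 = fully open (arm pointing to the robot and left), growing anticlockwise from above, 2.2 = home on its stop (arm along the jig's -y, beside the panel). Stays where it is left (under 1 N at the knob); somewhere between 0.6 and 1.7 rad its cam meets the panel; the last 0.5 rad takes up to 8 N at the knob, then it holds itself
- lever_right_pivot (a point): on the pivot axis of the right lever, at the height of its outer arm's centre line (42 mm above the jig's underside). The arm is a round steel bar 9.6 mm thick, at this height from 52 to 80 mm out from the pivot, ending in a black ball
- lever_right_knob (a point): centre of the black ball (22 mm across) at the end of the right lever's arm, 94 mm from the pivot
- heat_sink: black finned heat sink, 30x40x22 mm, standing just in front of the middle of the jig; not part of the job, to be left alone. Origin at the centre of its underside
- silver_knob: pale silver knob, 28 mm across, 20 mm high, on the bench strip nearest the robot; not part of the job, to be left alone. Origin at the centre of its underside
- black_knob: black knob, 30 mm across, 17 mm high, on the bench strip nearest the robot; not part of the job, to be left alone. Origin at the centre of its underside
- capacitor_a: black capacitor standing up, 26 mm across, 35 mm high, on the bench strip nearest the robot; not part of the job, to be left alone. Origin at the centre of its underside
- capacitor_b: black capacitor standing up, 26 mm across, 35 mm high, on the bench strip nearest the robot; not part of the job, to be left alone. Origin at the centre of its underside
- green_driver: screwdriver with green handle, 204 mm long, on the bench strip nearest the robot; not part of the job, to be left alone. Origin at the centre of its underside

How it is judged:
By the outcome, as a careful person would: the job done as asked, in the order asked, and still so for the second after the job is handed in, with the robot touching nothing.
It also fails if it takes over 64 s, if anything falls off the work surface, if the arm or the gripper's body presses on something with over 40 N, if the wrist force passes 120 N, or if a joint passes its speed limit or range.

## Working session

There is one attempt and no reset: what is moved stays moved. The work goes in short steps, Python scripts to look and compute and a shell command to move; the robot and the scene stay as the last step left them, time stands still between calls to the robot, and variables do not carry over. Pictures are saved under pics/ and viewed, and the job is handed in when it is done.

```bash
ls; mkdir -p pics
python3 - <<'E'
from rig import env
import cv2,numpy as np
s=env.observe();print(s)
for n in("scene","top"):
    d=env.get_image(n);cv2.imwrite(f"pics/{n}0.png",d["color"]);np.savez(f"{n}0.npz",**d)
    print(n,d["fov_y"],d["cx"],d["cy"],d["R"],d["t"])
E
```

```text
pics
{'time_s': 0.0, 'q': array([ 5.38409642e+01,  2.18404633e+01,  7.43860072e+01,  1.72475979e-04,
        8.38575409e+01, -1.23346825e+01]), 'qvel': array([-0.04822317, -0.00194379,  0.04560691, -0.02891482, -0.05078446,
       -0.05590064]), 'joint_efforts': array([-1.85233730e-03, -4.48458588e+01, -2.31278300e+01, -2.98525410e-04,
        4.75375797e-03, -1.74143162e-05]), 'position': array([0.2219747 , 0.5028896 , 0.23070934]), 'tool_rot': array([[-9.14787792e-01,  4.03933834e-01, -8.67560585e-04],
       [ 4.03934642e-01,  9.14787083e-01, -1.18207856e-03],
       [ 3.16151691e-04, -1.43178881e-03, -9.99998925e-01]]), 'ft_force': array([0.01231575, 0.06021624, 0.00032113]), 'wrist_torque': array([ 0.0243093 , -0.0571986 , -0.00225343]), 'grip_width': 0.08490126378683599}
scene 47.422134269086804 277.91557465003814 203.9648529632403 [[ 0.87679845 -0.48062394  0.01500365]
 [-0.3442445  -0.64917645 -0.6782814 ]
 [ 0.33573829  0.58955116 -0.73464906]] [-0.39515366  0.33391999  0.74730663]
top 45.10171272333079 275.62148511998276 214.68343435724768 [[-0.01765479 -0.99981794 -0.00723861]
 [-0.99593301  0.018225   -0.08823424]
 [ 0.0883501   0.00565142 -0.99607345]] [0.1861018  0.55263619 1.29073406]
```

View pics/scene0.png

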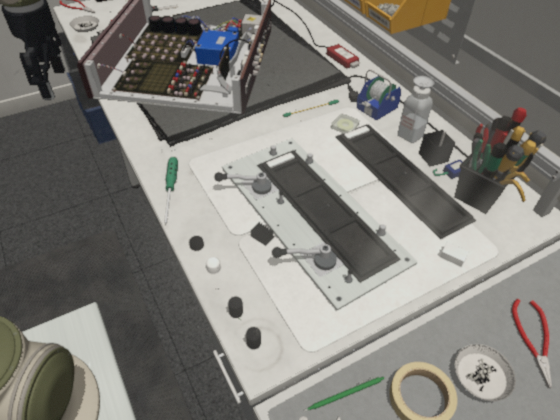

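View pics/top0.png

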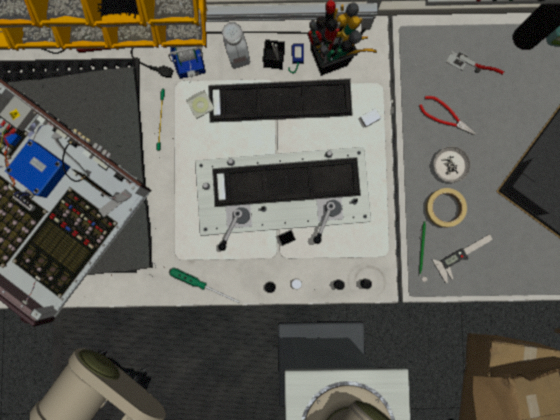

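Run:
```python
import cv2,numpy as np
t=np.load("top0.npz")["color"];s=np.load("scene0.npz")["color"]
cv2.imwrite("pics/t_z.png",cv2.resize(t[140:260,185:385],None,fx=4,fy=4,interpolation=cv2.INTER_CUBIC))
cv2.imwrite("pics/s_z.png",cv2.resize(s[130:310,190:430],None,fx=3.3,fy=3.3,interpolation=cv2.INTER_CUBIC))
```

```text
(no output)
```

View pics/t_z.png

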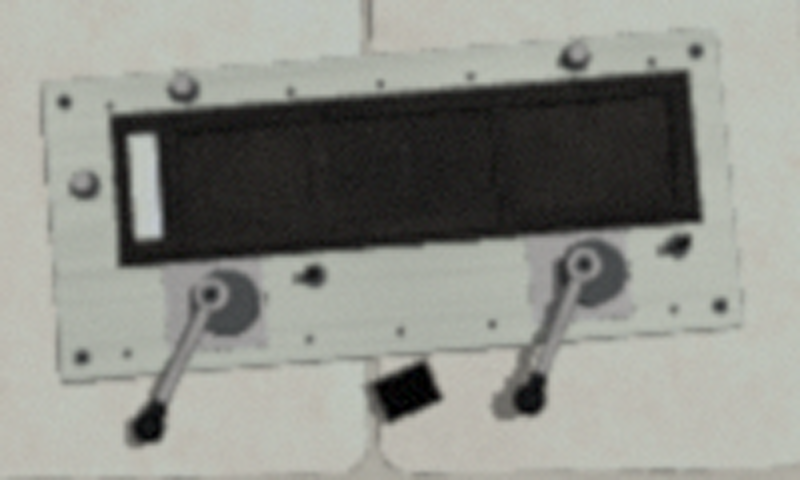

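View pics/s_z.png

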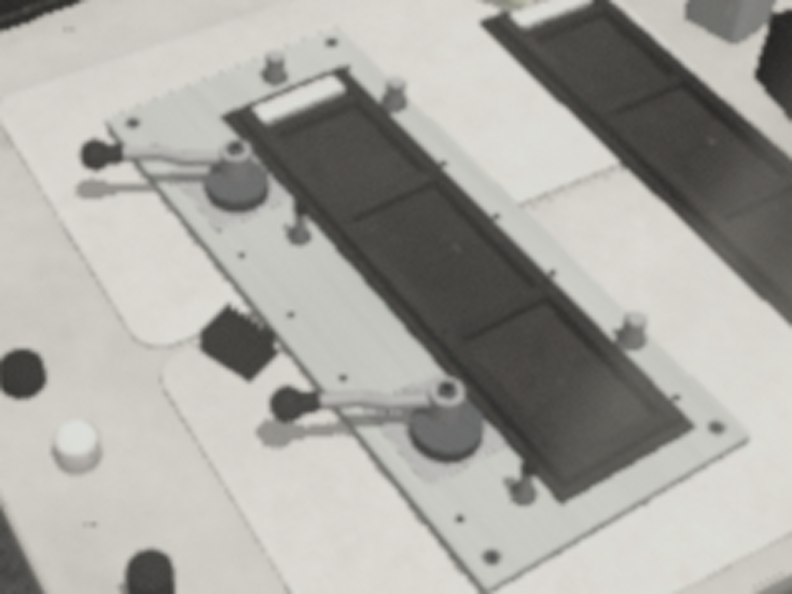

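```bash
cat > h.py <<'E'
import numpy as np,cv2
def load(n): return dict(np.load(n))
def foc(d): return 210/np.tan(np.radians(float(d["fov_y"])/2))
def ray(d,u,v):
    f=foc(d);c=np.array([(u-d["cx"])/f,(v-d["cy"])/f,1.0]);R=d["R"];return -R.T@d["t"],R.T@c
def plane(d,u,v,z):
    o,r=ray(d,u,v);return o+r*(z-o[2])/r[2]
def depth(d,u,v):
    o,r=ray(d,u,v);return o+r*d["range_z"][int(round(v)),int(round(u))]
def proj(d,X):
    c=d["R"]@np.asarray(X,float)+d["t"];f=foc(d);return c[0]/c[2]*f+d["cx"],c[1]/c[2]*f+d["cy"]
E
python3 - <<'E'
from h import *
np.set_printoptions(precision=4,suppress=True)
d=load("top0.npz")
Z=lambda u,v:(185+(u+.5)/4-.5,140+(v+.5)/4-.5)
for n,p in dict(plateA=(450,300),plateB=(640,60),bench=(30,200),knobL=(148,425),knobR=(528,397),panel=(300,200),heat=(405,390),pivL=(210,293),pivR=(583,263)).items():
    print(n,depth(d,*Z(*p)))
z=.012
for n,p in dict(FL=(43,84),FR=(717,28),NR=(742,325),NL=(62,380),).items(): print(n,plane(d,*Z(*p),z))
for n,p in dict(sFL=(64,101),sFR=(696,50),sNR=(720,305),sNL=(82,357)).items(): print(n,plane(d,*Z(*p),z))
for n,p in dict(pFL=(111,116),pFR=(688,72),pNR=(703,220),pNL=(120,266)).items(): print(n,plane(d,*Z(*p),.0165))
for n,p in dict(pinFL=(183,88),pinFR=(575,57),end=(84,184)).items(): print(n,plane(d,*Z(*p),.033))
for n,p in dict(knL=(149,424),knR=(529,397),pivL=(210,293),pivR=(583,263),postL=(312,275),postR=(679,245)).items(): print(n,plane(d,*Z(*p),.046 if 'post' in n or 'piv' in n else .042))
E
```

```text
plateA [0.5564 0.1196 0.0099]
plateB [ 0.7141 -0.01    0.0099]
bench [0.6293 0.3977 0.0001]
knobL [0.4766 0.3142 0.0528]
knobR [0.49   0.0731 0.052 ]
panel [0.623  0.2169 0.0209]
heat [0.4971 0.1506 0.0238]
pivL [0.5605 0.2746 0.0456]
pivR [0.5758 0.0349 0.0426]
FL [0.7051 0.3868 0.012 ]
FR [ 0.7342 -0.0614  0.012 ]
NR [ 0.5362 -0.0712  0.012 ]
NL [0.5082 0.375  0.012 ]
sFL [0.6934 0.3729 0.012 ]
sFR [ 0.7197 -0.047   0.012 ]
sNR [ 0.5496 -0.0572  0.012 ]
sNL [0.5231 0.3618 0.012 ]
pFL [0.6819 0.3411 0.0165]
pFR [ 0.7041 -0.0405  0.0165]
pNR [ 0.6054 -0.0472  0.0165]
pNL [0.5821 0.3359 0.0165]
pinFL [0.6965 0.2918 0.033 ]
pinFR [0.7121 0.0355 0.033 ]
end [0.6344 0.3569 0.033 ]
knL [0.4775 0.3148 0.042 ]
knR [0.4904 0.0717 0.042 ]
pivL [0.5605 0.2746 0.046 ]
pivR [0.5754 0.0353 0.046 ]
postL [0.5709 0.209  0.046 ]
postR [ 0.5859 -0.0265  0.046 ]
```

```bash
cat >> h.py <<'E'
yaw=np.radians(3.6);C=np.array([.620,.158])
X=np.array([np.cos(yaw),np.sin(yaw)]);Y=np.array([-np.sin(yaw),np.cos(yaw)])
def jw(x,y): return C+X*x+Y*y
def rel(target):
    from rig import env
    s=env.observe();d=s["tool_rot"].T@(np.asarray(target)-s["position"])*1000
    ya=np.degrees(np.arctan2(s["tool_rot"][1,1],s["tool_rot"][0,1]))
    return np.round(d,1),ya,s
E
python3 - <<'E'
from h import *
p=jw(.0215,-.231);print(p)
d,ya,s=rel([*p,.10]);print(d,ya,s["ft_force"])
E
```

```text
[ 0.65596218 -0.07119418]
[-628.9 -349.7  131. ] 66.17605040765356 [ 0.09884805 -0.70456874  0.04231627]
```

```bash
python3 -m inch '0 -25 -14 0 -3; 0 -75 -42 0 -6; 0 -125 -70 0 -9; 0 -175 -98 0 -12; 0 -225 -126 0 -15; 0 -275 -154 0 -18; 0 -325 -182 0 -21; 0 -375 -210 0 -24; 0 -425 -238 0 -27; 0 -460 -257 0 -27.4' 40
python3 - <<'E'
from h import *
p=jw(.0215,-.231)
d,ya,s=rel([*p,.10]);print(d,ya,s["ft_force"],s["q"],s["grip_width"])
E
```

```text
time_s: 1.35
position: [0.5402, 0.08, 0.2309]
tool_rot: [[-0.998, -0.061, -0.001], [-0.061, 0.998, -0.0], [0.001, 0.0, -1.0]]
ft_force: [-0.2, 0.5, 0.3]
grip_width: 0.0001
[-106.4 -158.1  130.8] 93.52566647598279 [-0.24207153  0.53057287  0.30597745] [-3.99614603e+00  2.14495588e+01  7.49815288e+01 -5.36217460e-03
  8.36125545e+01 -9.75212141e+01] 6.396710851871004e-05
```

```bash
python3 -m inch '0 -27 -40 0 0; 0 -54 -80 0 0; 0 -81 -120 20 0; 0 -106 -158 60 0; 0 -106 -158 110 0; 0 -106 -158 150 0; 0 -106 -158 180 0; 0 -106 -158 180 0'
python3 - <<'E'
from h import *
p=jw(.0215,-.231)
d,ya,s=rel([*p,.0195]);print(d,ya,s["ft_force"])
from rig import env
for n in("scene","top"):
    i=env.get_image(n);np.savez(n+"1.npz",**i)
    u,v=proj(i,s["position"]);u=int(u);v=int(v);c=i["color"][max(0,v-60):v+60,u-80:u+80]
    cv2.imwrite(f"pics/{n}1.png",cv2.resize(c,None,fx=4.5,fy=4.5,interpolation=cv2.INTER_CUBIC))
E
```

```text
time_s: 2.35
position: [0.6535, -0.0685, 0.0489]
tool_rot: [[-0.998, -0.062, -0.005], [-0.062, 0.998, 0.002], [0.005, 0.002, -1.0]]
ft_force: [-0.5, 0.5, 0.1]
grip_width: 0.0003
[-2.5 -2.9 29.4] 93.57432747781193 [-0.48526479  0.48598607  0.11579762]
```

View pics/scene1.png

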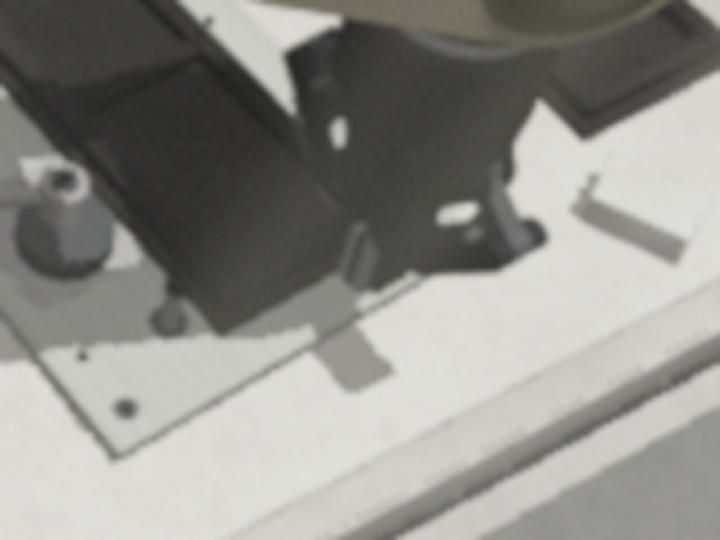

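View pics/top1.png

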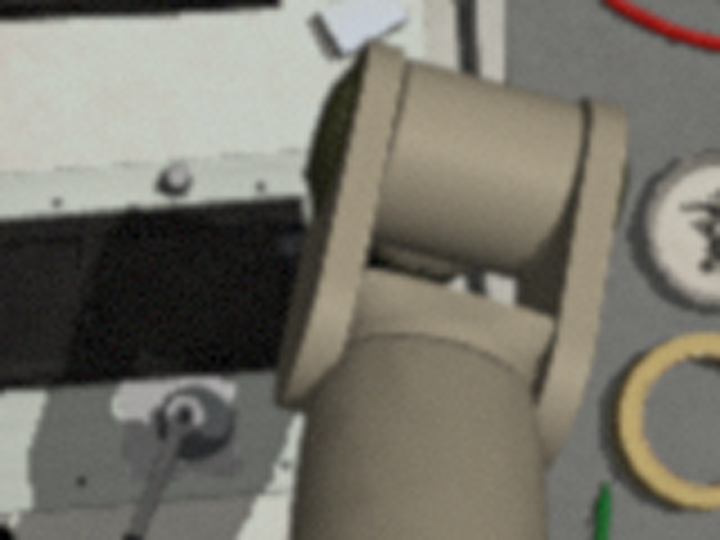

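```bash
python3 -m inch '0 0 0 12 0; 0 0 0 22 0; 0 0 0 28 0; 0 0 0 29 0; 0 0 0 29 0'
python3 - <<'E'
from h import *
d,ya,s=rel([*jw(.0215,-.231),.0195]);print(d,ya,s["ft_force"],(s["position"][:2]-C)@np.c_[X,Y],s["position"][2])
E
```

```text
time_s: 3.08
position: [0.6549, -0.0689, 0.0225]
tool_rot: [[-0.998, -0.062, 0.0], [-0.062, 0.998, -0.0], [-0.0, -0.0, -1.0]]
ft_force: [-0.7, 0.2, 0.5]
grip_width: 0.0002
[-0.9 -2.4  3. ] 93.57650963438898 [-0.68500622  0.19994497  0.46650285] [ 0.02059962 -0.22862411] 0.022466768541306432
```

```bash
python3 -m inch '0 0 0 3 0; 0 0 0 3 0; 0 0 3 3 0; 0 0 6 3 0;0 0 9 3 0; 0 0 9 3 0'
python3 - <<'E'
from h import *
d,ya,s=rel([*jw(.0215,-.231),.0195]);print(d,ya,s["ft_force"],(s["position"][:2]-C)@np.c_[X,Y],s["position"][2])
E
```

```text
time_s: 3.82
position: [0.6542, -0.0595, 0.0194]
tool_rot: [[-0.998, -0.063, -0.0], [-0.063, 0.998, 0.0], [0.0, 0.0, -1.0]]
ft_force: [-0.0, -0.5, 0.2]
grip_width: -0.0003
[ -1.  -11.7  -0.1] 93.59934535031032 [-0.0033137  -0.51708801  0.17062181] [ 0.02048917 -0.21926089] 0.01936417693685656
```

```bash
python3 -m inch '0 0 2 0 0; 0 0 4 0 0; 0 0 6 0 0; 0 0 8 0 0;0 0 9 0 0; 0 0 10 0 0; 0 0 11 0 0; 0 0 12 0 0'
python3 -m inch '0 0 1 0 0; 0 0 2 0 0;0 0 2 0 0'
python3 -m inch '0 0 1 0 0; 0 0 2 0 0; 0 0 2 0 0'
```

```text
time_s: 4.82
position: [0.6535, -0.0479, 0.0193]
tool_rot: [[-0.998, -0.062, -0.0], [-0.062, 0.998, -0.0], [0.0, -0.0, -1.0]]
ft_force: [0.2, 0.4, -0.2]
grip_width: 0.0001
time_s: 5.2
position: [0.6534, -0.0458, 0.0193]
tool_rot: [[-0.998, -0.062, -0.0], [-0.062, 0.998, 0.0], [0.0, 0.0, -1.0]]
ft_force: [-0.7, 0.3, -0.8]
grip_width: -0.0001
time_s: 5.58
position: [0.6532, -0.044, 0.0193]
tool_rot: [[-0.998, -0.062, 0.0], [-0.062, 0.998, -0.0], [0.0, -0.0, -1.0]]
ft_force: [-0.8, -1.5, -0.6]
grip_width: 0.0002
```

```bash
for i in 1 2 3; do :; done; python3 -m inch '0 0 1 0 0; 0 0 2 0 0;0 0 2 0 0'
python3 -m inch '0 0 1 0 0; 0 0 2 0 0; 0 0 2 0 0'
python3 -m inch '0 0 1 0 0; 0 0 2 0 0; 0 0 2 0 0'
```

```text
time_s: 5.95
position: [0.6532, -0.042, 0.0193]
tool_rot: [[-0.998, -0.062, 0.0], [-0.062, 0.998, -0.0], [-0.0, -0.0, -1.0]]
ft_force: [-0.0, -3.7, -0.2]
grip_width: 0.0
time_s: 6.32
position: [0.653, -0.0397, 0.0193]
tool_rot: [[-0.998, -0.063, -0.0], [-0.063, 0.998, 0.0], [0.0, 0.0, -1.0]]
ft_force: [-0.2, -3.1, -0.3]
grip_width: -0.0001
time_s: 6.7
position: [0.6528, -0.0377, 0.0193]
tool_rot: [[-0.998, -0.063, -0.0], [-0.063, 0.998, 0.0], [0.0, 0.0, -1.0]]
ft_force: [0.2, -1.5, -1.4]
grip_width: -0.0003
```

```bash
python3 -m inch '0 0 1 0 0; 0 0 2 0 0;0 0 2 0 0'
python3 -m inch '0 0 1 0 0; 0 0 1.5 0 0; 0 0 1.5 0 0'
python3 -m inch '0 0 0.5 0 0; 0 0 1 0 0; 0 0 1 0 0'
```

```text
time_s: 7.08
position: [0.6527, -0.0358, 0.0193]
tool_rot: [[-0.998, -0.062, -0.0], [-0.062, 0.998, 0.0], [0.0, 0.0, -1.0]]
ft_force: [0.7, -3.1, -1.5]
grip_width: -0.0
time_s: 7.45
position: [0.6526, -0.0344, 0.0193]
tool_rot: [[-0.998, -0.062, -0.0], [-0.062, 0.998, 0.0], [0.0, 0.0, -1.0]]
ft_force: [-0.3, -4.1, -0.3]
grip_width: 0.0001
time_s: 7.82
position: [0.6526, -0.0334, 0.0193]
tool_rot: [[-0.998, -0.062, -0.0], [-0.062, 0.998, 0.0], [0.0, 0.0, -1.0]]
ft_force: [0.1, -4.2, 0.1]
grip_width: 0.0002
```

```bash
python3 -m inch '0 0 0.5 0 0; 0 0 1 0 0;0 0 1 0 0'
python3 -m inch '0 0 0.5 0 0; 0 0 1 0 0; 0 0 1 0 0'
python3 - <<'E'
from h import *
from rig import env
for n in("scene","top"):
    i=env.get_image(n);np.savez(n+"2.npz",**i)
i=np.load("scene2.npz")["color"]
cv2.imwrite("pics/scene2.png",cv2.resize(i[130:310,190:430],None,fx=3.3,fy=3.3,interpolation=cv2.INTER_CUBIC))
i=np.load("top2.npz")["color"]
cv2.imwrite("pics/top2.png",cv2.resize(i[140:220,185:285],None,fx=7,fy=7,interpolation=cv2.INTER_CUBIC))
E
```

```text
time_s: 8.2
position: [0.6525, -0.0324, 0.0193]
tool_rot: [[-0.998, -0.062, -0.0], [-0.062, 0.998, 0.0], [0.0, 0.0, -1.0]]
ft_force: [-0.4, -2.5, -0.8]
grip_width: 0.0001
time_s: 8.57
position: [0.6525, -0.0321, 0.0193]
tool_rot: [[-0.998, -0.062, 0.0], [-0.062, 0.998, -0.001], [-0.0, -0.001, -1.0]]
ft_force: [0.5, -6.2, -1.1]
grip_width: -0.0002
```

View pics/scene2.png

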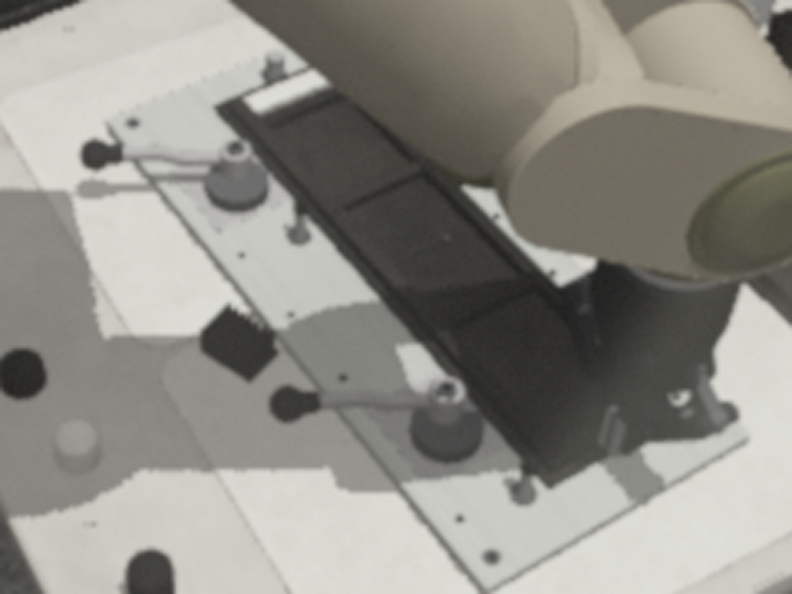

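View pics/top2.png

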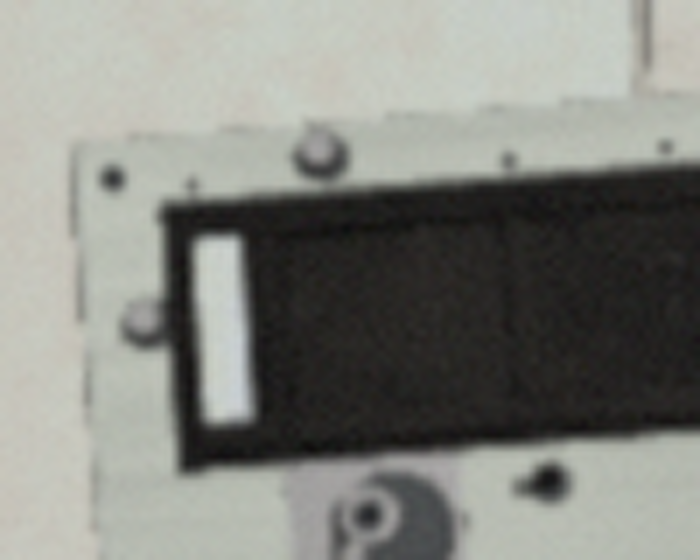

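The panel's end sits against the end pin at about (165,322) in the crop, and the tool has slowed with the force up. One more small push to confirm.

```bash
python3 -m inch '0 0 0.5 0 0; 0 0 1 0 0;0 0 1 0 0'
python3 -m inch '0 0 0.5 0 0; 0 0 1 0 0;0 0 1 0 0'
```

```text
time_s: 9.05
position: [0.6526, -0.0319, 0.0193]
tool_rot: [[-0.998, -0.062, 0.0], [-0.062, 0.998, -0.002], [-0.0, -0.002, -1.0]]
ft_force: [-0.0, -9.8, -2.1]
grip_width: 0.0001
time_s: 9.43
position: [0.6526, -0.0317, 0.0193]
tool_rot: [[-0.998, -0.062, 0.001], [-0.062, 0.998, -0.004], [-0.0, -0.004, -1.0]]
ft_force: [-0.3, -13.0, -3.0]
grip_width: -0.0002
```

```bash
python3 -m inch '0 0 -8 0 0; 0 0 -14 -10 0; 0 0 -14 -60 0; 0 0 -14 -90 10; 0 25 15 -90 20; 0 55 50 -90 30; 0 85 85 -90 40; 0 110 115 -90 50; 0 118 128 -90 60; 0 118 128 -90 70'
python3 -m inch '0 0 0 0 10; 0 0 0 0 20; 0 0 0 0 30; 0 0 0 0 40; 0 0 0 0 50; 0 0 0 0 60; 0 0 0 0 70; 0 0 0 0 80; 0 0 0 0 90; 0 0 0 0 100'
cat >> h.py <<'E'
PIV=dict(L=np.array([.5605,.2746]),R=np.array([.5755,.0355]))
def P(l,phi,r,off):
    a=np.array([np.cos(phi),np.sin(phi)]);t=np.array([-a[1],a[0]]);return PIV[l]+r*a-off*t
E
python3 - <<'E'
from h import *
d,ya,s=rel([*P("R",np.radians(156.8),.066,.03),.031]);print(d,ya,s["q"])
from rig import env
for n in("scene","top"):
    i=env.get_image(n);np.savez(n+"3.npz",**i)
i=np.load("scene3.npz")["color"]
cv2.imwrite("pics/scene3.png",cv2.resize(i[130:310,190:430],None,fx=3.3,fy=3.3,interpolation=cv2.INTER_CUBIC))
i=np.load("top3.npz")["color"]
cv2.imwrite("pics/top3.png",cv2.resize(i[140:260,185:385],None,fx=4,fy=4,interpolation=cv2.INTER_CUBIC))
E
```

```text
time_s: 10.68
position: [0.5259, 0.0923, 0.1103]
tool_rot: [[-0.396, 0.918, 0.001], [0.918, 0.396, 0.001], [0.0, 0.001, -1.0]]
ft_force: [0.3, -0.6, -0.1]
grip_width: -0.0004
time_s: 11.92
position: [0.5266, 0.0913, 0.1101]
tool_rot: [[0.973, 0.229, 0.001], [0.229, -0.973, 0.001], [0.001, -0.0, -1.0]]
ft_force: [-0.2, -0.5, -0.2]
grip_width: 0.0003
[-0.5  2.2 79.1] -76.74352404526012 [-2.88602726e+00  2.72030818e+01  8.75020317e+01  4.48771587e-02
  6.52546667e+01  7.38387383e+01]
```

View pics/scene3.png

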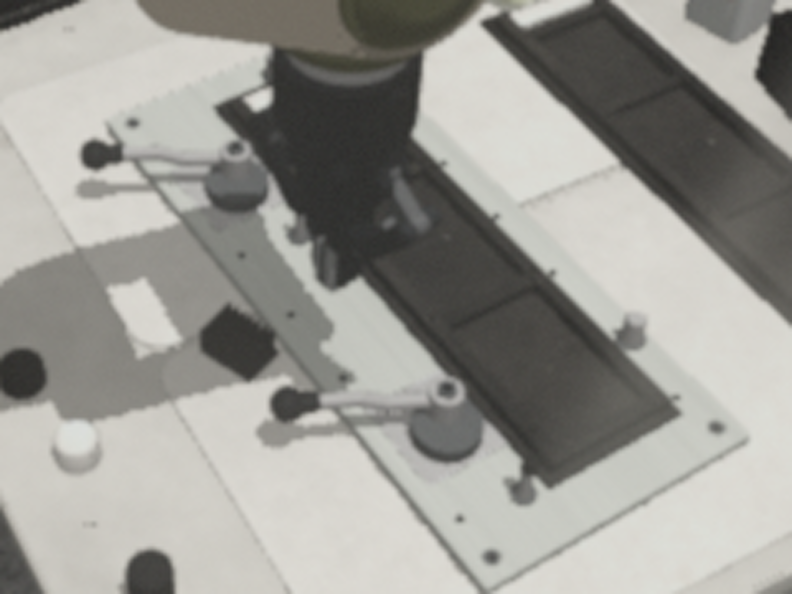

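View pics/top3.png

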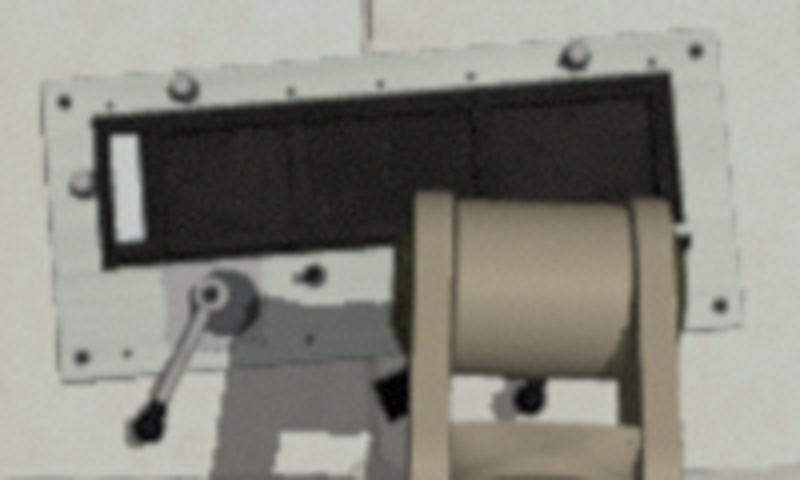

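```bash
cat >> h.py <<'E'
def plan(l,phis,z,off=.012,r=.066):
    "phis deg; tool y follows phi+90 once aligned"
    from rig import env
    s=env.observe();R=s["tool_rot"];ya=np.degrees(np.arctan2(R[1,1],R[0,1]));out=[]
    for ph in phis:
        p=P(l,np.radians(ph),r,off);d=R.T@(np.array([*p,z])-s["position"])*1000
        want=ph+90-360
        turn=-(max(want,ya)-ya)
        out.append("0 %.0f %.0f %.0f %.0f"%(*d,turn))
    print("ya",round(ya,1),"pos",s["position"].round(4),"F",s["ft_force"].round(1));print("; ".join(out))
E
python3 -m inch '0 0 1 20 0; 0 0 2 50 0; 0 0 2 72 0; 0 0 2 79 0; 0 0 2 79 0'
python3 -c "
from h import *
plan('R',[157,161,165,170,175,180,185,190,195,200],.031)"
```

```text
time_s: 12.65
position: [0.5272, 0.0891, 0.0307]
tool_rot: [[0.972, 0.236, 0.0], [0.236, -0.972, 0.0], [0.0, -0.0, -1.0]]
ft_force: [-0.1, -0.2, -0.5]
grip_width: 0.0
ya -76.3 pos [0.5272 0.0891 0.0307] F [-0.1 -0.2 -0.5]
0 -12 14 -0 -0; 0 -15 18 -0 -0; 0 -18 21 -0 -0; 0 -21 26 -0 -0; 0 -24 31 -0 -0; 0 -27 36 -0 -0; 0 -29 42 -0 -0; 0 -31 47 -0 -0; 0 -32 53 -0 -1; 0 -33 59 -0 -6
```

```bash
python3 -m inch '0 -4 5 0 0; 0 -8 10 0 0; 0 -12 14 0 0; 0 -15 18 0 0; 0 -18 21 0 0; 0 -21 26 0 0'
python3 -m inch '0 -3 5 0 0; 0 -6 10 0 0; 0 -8 16 0 0; 0 -10 21 0 0; 0 -11 27 0 -1; 0 -12 33 0 -6'
python3 -c "
from h import *
plan('R',[200,204,208,212,216,220,224,228,232,236],.031)"
```

```text
time_s: 13.4
position: [0.5126, 0.0586, 0.0303]
tool_rot: [[0.972, 0.235, 0.0], [0.235, -0.972, 0.0], [0.0, -0.0, -1.0]]
ft_force: [1.4, 1.2, 0.5]
grip_width: 0.0002
time_s: 14.15
position: [0.5088, 0.0237, 0.0303]
tool_rot: [[0.941, 0.338, -0.0], [0.338, -0.941, 0.0], [-0.0, -0.0, -1.0]]
ft_force: [-0.5, 2.4, 0.1]
grip_width: -0.0
ya -70.3 pos [0.5088 0.0237 0.0303] F [-0.5  2.4  0.1]
0 1 -0 -1 -0; 0 0 4 -1 -4; 0 -0 9 -1 -8; 0 -0 14 -1 -12; 0 0 18 -1 -16; 0 1 23 -1 -20; 0 2 28 -1 -24; 0 3 32 -1 -28; 0 5 36 -1 -32; 0 6 41 -1 -36
```

```bash
python3 -m inch '0 0 4 0 -4; 0 0 9 0 -8; 0 0 14 0 -12; 0 0 18 0 -16; 0 1 23 0 -20; 0 2 28 0 -24; 0 3 32 0 -28; 0 3 32 0 -28'
python3 -c "
from h import *
from rig import env
plan('R',[228,232,236,240,244,248,252,256,260,264],.031)
for n in('scene','top'):
    i=env.get_image(n);np.savez(n+'4.npz',**i)
i=np.load('scene4.npz')['color']
cv2.imwrite('pics/scene4.png',cv2.resize(i[130:310,190:430],None,fx=3.3,fy=3.3,interpolation=cv2.INTER_CUBIC))
"
```

```text
time_s: 15.15
position: [0.5222, -0.0055, 0.0302]
tool_rot: [[0.675, 0.738, -0.001], [0.738, -0.675, -0.0], [-0.0, -0.001, -1.0]]
ft_force: [-0.4, 1.0, -0.3]
grip_width: -0.0
ya -42.4 pos [ 0.5222 -0.0055  0.0302] F [-0.4  1.  -0.3]
0 0 0 -1 -0; 0 -0 5 -1 -4; 0 -1 9 -1 -8; 0 -1 14 -1 -12; 0 -0 19 -1 -16; 0 0 23 -1 -20; 0 1 28 -1 -24; 0 3 33 -1 -28; 0 4 37 -1 -32; 0 6 41 -1 -36
```

View pics/scene4.png

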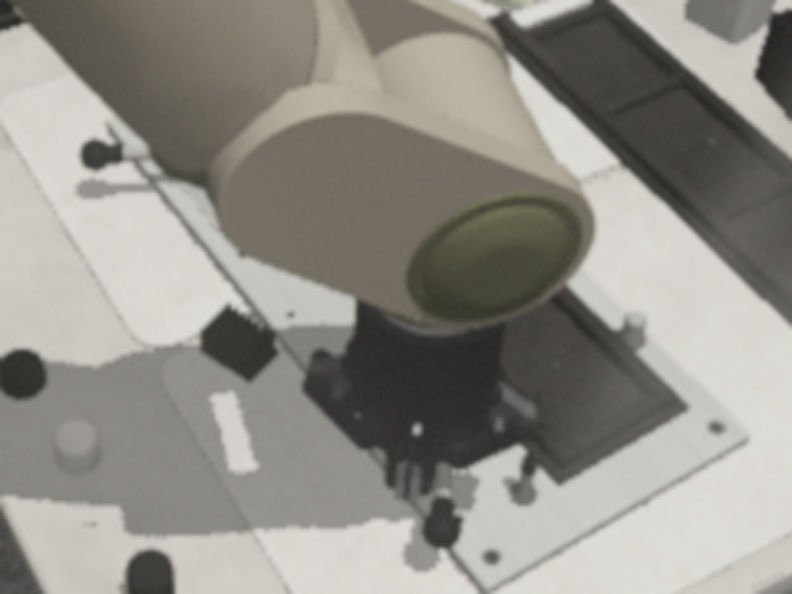

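The finger holds the arm near its ball at (442,520), and the right lever is following. Continuing.

```bash
python3 -m inch '0 0 5 0 -4; 0 -1 9 0 -8; 0 -1 14 0 -12; 0 0 19 0 -16; 0 0 23 0 -20'
python3 -c "
from h import *
plan('R',[248,251,254,257,260,263,266,269,272,275],.031)"
```

```text
time_s: 15.88
position: [0.5384, -0.0204, 0.03]
tool_rot: [[0.38, 0.925, -0.003], [0.925, -0.38, 0.001], [-0.0, -0.003, -1.0]]
ft_force: [-3.6, 3.7, 0.8]
grip_width: 0.0
ya -22.3 pos [ 0.5384 -0.0204  0.03  ] F [-3.6  3.7  0.8]
0 -0 1 -1 -0; 0 -1 5 -1 -3; 0 -1 8 -1 -6; 0 -1 12 -1 -9; 0 -1 15 -1 -12; 0 -1 19 -1 -15; 0 -1 22 -1 -18; 0 0 26 -1 -21; 0 1 29 -1 -24; 0 2 33 -1 -27
```

```bash
python3 -m inch '0 -1 4 0 -3; 0 -1 8 0 -6; 0 -1 12 0 -9; 0 -1 15 0 -12; 0 -1 15 0 -12'
python3 -c "
from h import *
plan('R',[260,263,266,269,272,275,278],.031)"
```

```text
time_s: 16.5
position: [0.5521, -0.0271, 0.03]
tool_rot: [[0.182, 0.983, -0.002], [0.983, -0.182, 0.001], [0.0, -0.002, -1.0]]
ft_force: [-1.9, 1.9, 1.0]
grip_width: -0.0001
ya -10.5 pos [ 0.5521 -0.0271  0.03  ] F [-1.9  1.9  1. ]
0 -0 0 -1 -0; 0 -1 4 -1 -3; 0 -1 7 -1 -6; 0 -1 11 -1 -9; 0 -1 14 -1 -12; 0 -1 18 -1 -15; 0 -1 21 -1 -18
```

```bash
python3 -m inch '0 -1 2 0 -3; 0 -1 4 0 -6; 0 -1 7 0 -9; 0 -1 7 0 -9'
python3 -m inch '0 0 2 0 -2; 0 0 4 0 -4; 0 0 4 0 -4'
python3 -c "
from h import *
plan('R',[268,270,272,274,276,278],.031)"
```

```text
time_s: 17.0
position: [0.5582, -0.0296, 0.0299]
tool_rot: [[0.026, 1.0, -0.003], [1.0, -0.026, 0.0], [0.0, -0.003, -1.0]]
ft_force: [-6.4, -0.1, 1.3]
grip_width: -0.0001
time_s: 17.38
position: [0.5604, -0.0303, 0.0297]
tool_rot: [[-0.044, 0.999, -0.008], [0.999, 0.044, -0.001], [-0.0, -0.008, -1.0]]
ft_force: [-13.3, -3.8, 5.0]
grip_width: 0.0001
ya 2.5 pos [ 0.5604 -0.0303  0.0297] F [-13.3  -3.8   5. ]
0 0 1 -1 -0; 0 -0 3 -1 -0; 0 -1 5 -1 -0; 0 -1 8 -1 -1; 0 -2 10 -1 -3; 0 -2 12 -1 -5
```

```bash
python3 -m inch '0 0 1 0 0; 0 0 2 0 0; 0 0 2 0 0'
python3 -m inch '0 0 1 0 0; 0 0 2 0 0; 0 0 2 0 0'
python3 - <<'E'
from h import *
from rig import env
s=env.observe();print(s["ft_force"])
for n in("scene","top"):
    i=env.get_image(n);np.savez(n+"5.npz",**i)
i=np.load("scene5.npz")["color"]
cv2.imwrite("pics/scene5.png",cv2.resize(i[180:310,270:430],None,fx=4.5,fy=4.5,interpolation=cv2.INTER_CUBIC))
E
```

```text
time_s: 17.75
position: [0.5611, -0.0304, 0.0295]
tool_rot: [[-0.044, 0.999, -0.011], [0.999, 0.044, -0.001], [-0.0, -0.011, -1.0]]
ft_force: [-19.1, -7.4, 7.6]
grip_width: -0.0
time_s: 18.12
position: [0.5621, -0.0304, 0.0294]
tool_rot: [[-0.044, 0.999, -0.013], [0.999, 0.044, -0.001], [-0.0, -0.013, -1.0]]
ft_force: [-22.6, -8.2, 8.1]
grip_width: -0.0002
[-22.59491429  -8.17822471   8.1173139 ]
```

View pics/scene5.png

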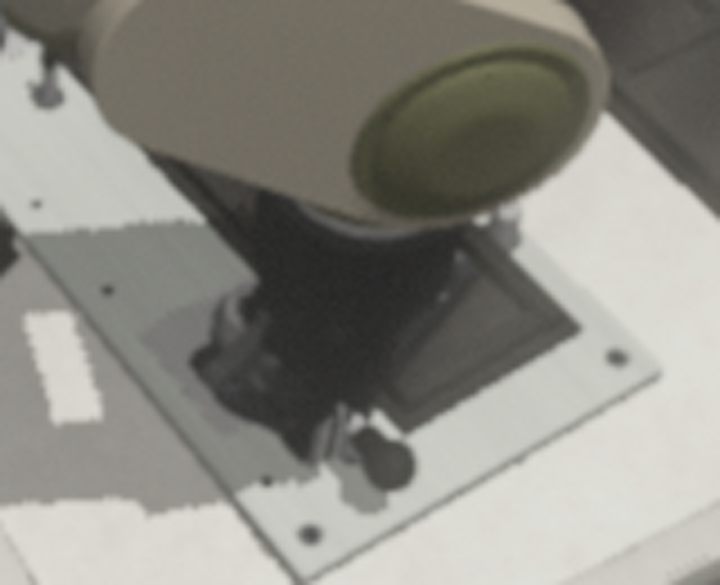

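```bash
python3 -m inch '0 0 -8 0 0; 0 0 -20 0 0; 0 0 -25 -30 0; 0 0 -25 -80 0; 0 0 -25 -80 0'
python3 -c "
from h import *
d,ya,s=rel([*P('L',np.radians(154.1),.066,.03),.11]);print(d,ya,s['ft_force'])"
```

```text
time_s: 18.85
position: [0.5443, -0.0312, 0.1138]
tool_rot: [[-0.044, 0.999, 0.008], [0.999, 0.044, -0.002], [-0.003, 0.008, -1.0]]
ft_force: [0.2, 0.5, 0.3]
grip_width: -0.0004
[362.6 -14.    2.7] 2.5370576863700816 [0.19973635 0.48013308 0.2804851 ]
```

```bash
python3 -m inch '0 25 -1 0 8; 0 65 -2 0 16; 0 110 -4 0 24; 0 160 -6 0 32; 0 210 -8 0 40; 0 260 -10 0 48; 0 305 -12 0 56; 0 340 -13 0 64; 0 362 -14 0 72; 0 362 -14 0 80'
python3 - <<'E'
from h import *
from rig import env
d,ya,s=rel([*P('L',np.radians(154.1),.066,.03),.031]);print(d,ya)
for n in("scene","top"):
    i=env.get_image(n);np.savez(n+"6.npz",**i)
i=np.load("scene6.npz")["color"]
cv2.imwrite("pics/scene6.png",cv2.resize(i[180:310,270:430],None,fx=4.5,fy=4.5,interpolation=cv2.INTER_CUBIC))
i=np.load("top6.npz")["color"]
cv2.imwrite("pics/top6.png",cv2.resize(i[140:260,285:385],None,fx=6,fy=5,interpolation=cv2.INTER_CUBIC))
E
```

```text
time_s: 20.1
position: [0.5116, 0.3317, 0.109]
tool_rot: [[0.977, 0.215, -0.001], [0.215, -0.977, -0.0], [-0.001, 0.0, -1.0]]
ft_force: [-0.1, 1.1, -0.4]
grip_width: -0.0003
[ 2.4  1.8 78. ] -77.5990817092392
```

View pics/scene6.png

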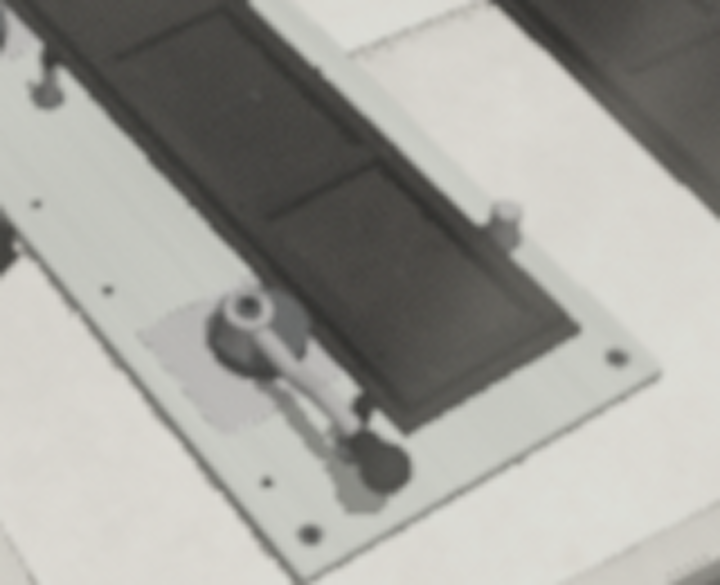

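View pics/top6.png

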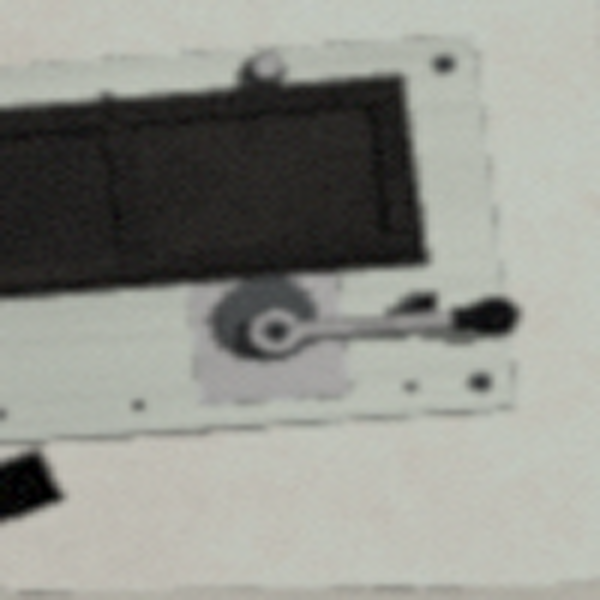

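Run:
```python
from h import *
d=load("top6.npz")
c=lambda u,v:(285+(u+.5)/6-.5,140+(v+.5)/5-.5)
def j(p):return (p[:2]-C)@np.c_[X,Y]*1000
pv=plane(d,*c(276,331),.047);g=d["color"]
kn=plane(d,*c(486,316),.042)
po=plane(d,*c(420,300),.046)
print(j(pv),j(kn),j(po)); a=j(kn)-j(pv);print(np.hypot(*a),np.degrees(np.arctan2(a[1],a[0])))
# knob by depth mask
u0,v0=map(int,c(486,316))
pts=[depth(d,u,v) for v in range(v0-8,v0+9) for u in range(u0-8,u0+9)]
pts=np.array([p for p in pts if .035<p[2]<.06]);print(len(pts),pts[:,2].max())
for n in("scene6.npz",):
    e=load(n);q=lambda u,v:(270+(u+.5)/4.5-.5,180+(v+.5)/4.5-.5)
    k=j(plane(e,*q(384,466),.042));p=j(plane(e,*q(250,304),.047));a=k-p;print(p,k,np.hypot(*a),np.degrees(np.arctan2(a[1],a[0])))
# panel
for n,p in dict(pFR=(402,80),pNR=(427,260)).items(): print(n,j(plane(d,*c(*p),.0165)))
print(j(plane(d,*c(265,66),.033)))
```

```text
[ -53.43285214 -119.97715479] [ -52.5187028  -210.82483513] [ -42.40501443 -182.8189942 ]
90.85227950851238 -89.42348410857524
87 0.05733767284656044
[ -55.50463591 -121.60015929] [ -55.37487802 -214.45359901] 92.85353038769411 -89.91993215179039
pFR [  77.93887559 -190.62743455]
pNR [ -18.4629327  -192.54532837]
[  86.99013691 -129.27285734]
```

Right lever measured at −89.4° (top camera) and −89.9° (scene camera) in the jig frame; home is −90°. It rests against its post. Now the left lever.

```bash
python3 -m inch '0 2 0 20 0; 0 2 0 50 0; 0 2 0 72 0; 0 2 0 78 0; 0 2 0 78 0'
python3 -c "
from h import *
plan('L',[154,158,162,166,170,175,180,185,190,195],.031,off=.018)"
```

```text
time_s: 20.82
position: [0.5144, 0.3306, 0.0324]
tool_rot: [[0.976, 0.219, 0.0], [0.219, -0.976, -0.0], [0.0, 0.0, -1.0]]
ft_force: [-0.3, -0.1, -0.3]
grip_width: -0.0006
ya -77.4 pos [0.5144 0.3306 0.0324] F [-0.3 -0.1 -0.3]
0 -8 9 1 -0; 0 -11 12 1 -0; 0 -15 16 1 -0; 0 -18 19 1 -0; 0 -21 23 1 -0; 0 -25 28 1 -0; 0 -28 33 1 -0; 0 -30 38 1 -0; 0 -32 44 1 -0; 0 -34 49 1 -2
```

```bash
python3 -m inch '0 -4 5 1 0; 0 -8 9 2 0; 0 -11 12 2 0; 0 -15 16 2 0; 0 -18 19 2 0; 0 -21 23 2 0; 0 -25 28 2 0; 0 -28 33 2 0; 0 -30 38 2 0; 0 -32 44 2 0'
python3 -c "
from h import *
plan('L',[190,195,200,205,210,214,218,222,226,230],.031,off=.018)"
```

```text
time_s: 22.08
position: [0.4925, 0.2805, 0.0303]
tool_rot: [[0.976, 0.218, -0.0], [0.218, -0.976, 0.0], [-0.0, -0.0, -1.0]]
ft_force: [1.7, 2.0, 0.5]
grip_width: 0.0003
ya -77.4 pos [0.4925 0.2805 0.0303] F [1.7 2.  0.5]
0 -0 -0 -1 -0; 0 -2 5 -1 -2; 0 -3 11 -1 -7; 0 -3 17 -1 -12; 0 -3 23 -1 -17; 0 -3 28 -1 -21; 0 -2 33 -1 -25; 0 -1 37 -1 -29; 0 0 42 -1 -33; 0 2 46 -1 -37
```

```bash
python3 -m inch '0 -2 5 0 -2; 0 -3 11 0 -7; 0 -3 17 0 -12; 0 -3 23 0 -17; 0 -3 28 0 -21; 0 -2 33 0 -25; 0 -1 37 0 -29; 0 0 42 0 -33; 0 2 46 0 -37'
python3 -c "
from h import *
plan('L',[230,234,238,242,246,250,254,258,261,264],.031,off=.018)"
```

```text
time_s: 23.2
position: [0.5037, 0.2362, 0.0301]
tool_rot: [[0.647, 0.763, -0.002], [0.763, -0.647, 0.0], [-0.001, -0.002, -1.0]]
ft_force: [-2.4, 1.9, 1.7]
grip_width: -0.0001
ya -40.3 pos [0.5037 0.2362 0.0301] F [-2.4  1.9  1.7]
0 -0 1 -1 -0; 0 -1 5 -1 -4; 0 -2 10 -1 -8; 0 -2 15 -1 -12; 0 -2 20 -1 -16; 0 -2 25 -1 -20; 0 -2 29 -1 -24; 0 -1 34 -1 -28; 0 0 37 -1 -31; 0 1 41 -1 -34
```

```bash
python3 -m inch '0 -1 5 0 -4; 0 -2 10 0 -8; 0 -2 15 0 -12; 0 -2 20 0 -16; 0 -2 25 0 -20; 0 -2 29 0 -24'
python3 -m inch '0 0 4 0 -4; 0 1 7 0 -7; 0 1 7 0 -7'
python3 -c "
from h import *
plan('L',[260,262,264,266,268,270,272,274,276],.031,off=.018)"
```

```text
time_s: 23.95
position: [0.5242, 0.216, 0.0299]
tool_rot: [[0.28, 0.96, -0.003], [0.96, -0.28, 0.0], [-0.0, -0.003, -1.0]]
ft_force: [-2.4, 3.6, 0.2]
grip_width: -0.0002
time_s: 24.32
position: [0.5313, 0.2144, 0.0299]
tool_rot: [[0.164, 0.986, -0.003], [0.986, -0.164, -0.001], [-0.001, -0.003, -1.0]]
ft_force: [-3.2, -1.7, 0.7]
grip_width: -0.0001
ya -9.4 pos [0.5313 0.2144 0.0299] F [-3.2 -1.7  0.7]
0 -2 0 -1 -0; 0 -2 3 -1 -1; 0 -3 5 -1 -3; 0 -3 7 -1 -5; 0 -4 10 -1 -7; 0 -4 12 -1 -9; 0 -4 14 -1 -11; 0 -4 17 -1 -13; 0 -4 19 -1 -15
```

```bash
python3 -m inch '0 -2 3 0 -1; 0 -3 5 0 -3; 0 -3 7 0 -5; 0 -4 10 0 -7; 0 -4 10 0 -7'
python3 -m inch '0 0 2 0 -2; 0 0 4 0 -4; 0 0 4 0 -4'
python3 -m inch '0 0 1 0 -1; 0 0 2 0 -2; 0 0 2 0 -2'
```

```text
time_s: 24.95
position: [0.5417, 0.2094, 0.0302]
tool_rot: [[0.042, 0.999, 0.0], [0.999, -0.042, 0.0], [0.0, 0.0, -1.0]]
ft_force: [-3.2, 1.5, -1.2]
grip_width: -0.0004
time_s: 25.32
position: [0.5438, 0.2086, 0.0299]
tool_rot: [[-0.029, 1.0, -0.005], [1.0, 0.029, -0.002], [-0.001, -0.005, -1.0]]
ft_force: [-9.5, -3.1, 2.0]
grip_width: -0.0001
time_s: 25.7
position: [0.5447, 0.2082, 0.0297]
tool_rot: [[-0.064, 0.998, -0.007], [0.998, 0.064, -0.003], [-0.002, -0.007, -1.0]]
ft_force: [-13.6, -6.0, 4.1]
grip_width: 0.0001
```

```bash
python3 -m inch '0 0 1 0 0; 0 0 2 0 0; 0 0 2 0 0'
python3 -m inch '0 0 1 0 0; 0 0 2 0 0; 0 0 2 0 0'
```

```text
time_s: 26.08
position: [0.5457, 0.2081, 0.0296]
tool_rot: [[-0.064, 0.998, -0.01], [0.998, 0.064, -0.003], [-0.003, -0.01, -1.0]]
ft_force: [-17.8, -6.9, 6.2]
grip_width: -0.0001
time_s: 26.45
position: [0.5464, 0.208, 0.0293]
tool_rot: [[-0.064, 0.998, -0.013], [0.998, 0.064, -0.004], [-0.003, -0.013, -1.0]]
ft_force: [-22.1, -9.1, 8.4]
grip_width: 0.0
```

```bash
python3 -m inch '0 0 -8 0 0; 0 0 -20 0 0; 0 0 -25 -30 0; 0 0 -25 -80 0; 0 0 -25 -130 0; 0 40 -45 -150 0; 0 95 -70 -150 0; 0 150 -95 -150 0; 0 205 -120 -150 0; 0 205 -120 -150 0'
python3 -m inch '0 40 -20 0 0; 0 80 -60 0 0; 0 100 -100 0 0; 0 100 -100 0 0'
python3 - <<'E'
from h import *
from rig import env
print(env.observe()["ft_force"])
for n in("scene","top"):
    i=env.get_image(n);np.savez(n+"7.npz",**i)
i=np.load("scene7.npz")["color"]
cv2.imwrite("pics/scene7.png",cv2.resize(i[130:310,190:430],None,fx=3.3,fy=3.3,interpolation=cv2.INTER_CUBIC))
i=np.load("top7.npz")["color"]
cv2.imwrite("pics/top7.png",cv2.resize(i[140:260,185:385],None,fx=4,fy=4,interpolation=cv2.INTER_CUBIC))
cv2.imwrite("pics/top7f.png",i)
E
```

```text
time_s: 27.7
position: [0.417, 0.4098, 0.1806]
tool_rot: [[-0.068, 0.998, 0.002], [0.998, 0.068, 0.001], [0.001, 0.002, -1.0]]
ft_force: [0.2, -0.4, -0.4]
grip_width: -0.0006
time_s: 28.2
position: [0.3115, 0.5008, 0.1807]
tool_rot: [[-0.065, 0.998, 0.001], [0.998, 0.065, 0.001], [0.001, 0.001, -1.0]]
ft_force: [-0.4, -0.2, 1.1]
grip_width: 0.0003
[-0.37278776 -0.17950961  1.0743098 ]
```

View pics/scene7.png

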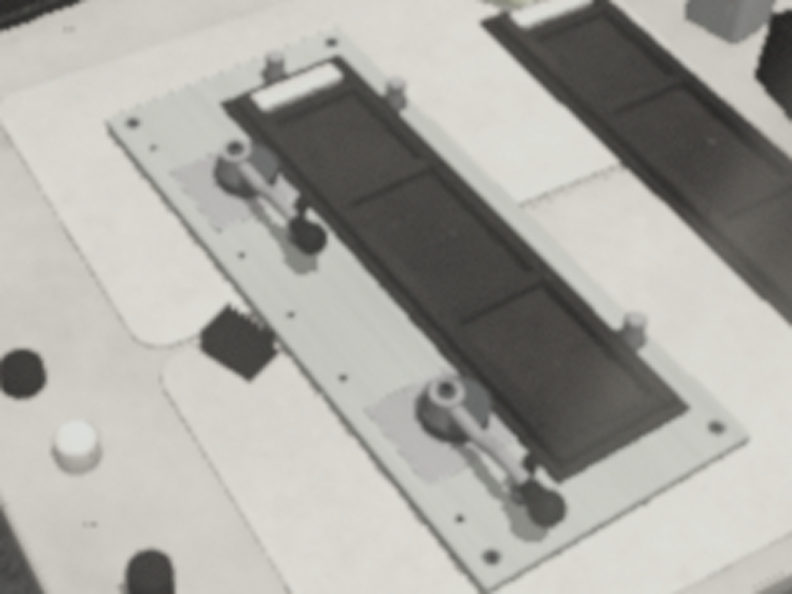

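View pics/top7.png

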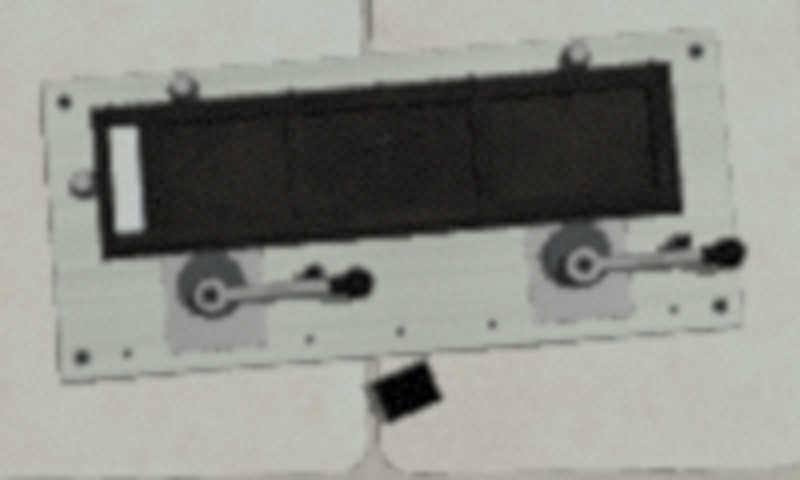

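View pics/top7f.png

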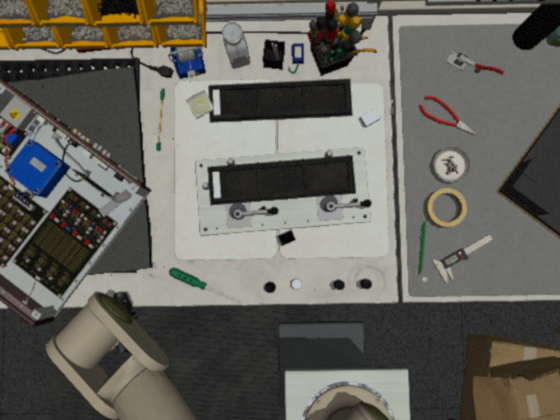

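```bash
python3 - <<'E'
from h import *
def j(p):return (p[:2]-C)@np.c_[X,Y]*1000
d=load("top7.npz");e=load("scene7.npz")
c=lambda u,v:(185+(u+.5)/4-.5,140+(v+.5)/4-.5)
q=lambda u,v:(190+(u+.5)/3.3-.5,130+(v+.5)/3.3-.5)
for n,D,f,p,k in(("topL",d,c,(210,294),(352,283)),("topR",d,c,(584,264),(724,253)),("scL",e,q,(235,149),(308,236)),("scR",e,q,(446,389),(543,507))):
    a=j(plane(D,*f(*k),.042))-j(plane(D,*f(*p),.047));print(n,np.hypot(*a),np.degrees(np.arctan2(a[1],a[0])))
P4=[j(plane(d,*c(*p),.0165)) for p in((92,109),(667,65),(683,213),(104,258))];print(np.round(P4,1))
print("mid",np.mean(P4,0),"pins",[j(plane(d,*c(*p),.033)).round(1) for p in((183,87),(575,57),(83,184))])
# end-lip position along axis, before lever vs now (subpixel, green channel row at end mid)
for n in("top2.npz","top3.npz","top7.npz"):
    g=load(n)["color"].astype(float).mean(2)
    r=[]
    for X0 in (.0,.01,.045,.055):
        ys=np.arange(.170,.215,.0005)*1
        v=[]
        for y in ys:
            w=jw(X0,y);u,vv=proj(d,[*w,.0165]);v.append(cv2.getRectSubPix(g.astype(np.float32),(1,1),(u,vv))[0,0])
        v=np.array(v);th=(v.max()+v.min())/2;r.append(ys[np.where(v<th)[0].max()]*1000)
    print(n,r)
E
python3 - <<'E'
import numpy as np,cv2
a=np.load("scene7.npz")["color"]
cv2.imwrite("pics/endz.png",cv2.resize(a[135:190,245:335],None,fx=8,fy=8,interpolation=cv2.INTER_CUBIC))
E
```

```text
topL 91.14614439184383 -89.89389855690982
topR 90.7892942620212 -89.82814408107997
scL 88.94494356604939 -89.23799967445257
scR 91.99212542811435 -90.049797145884
[[  79.   191.1]
 [  77.2 -190. ]
 [ -21.7 -191.2]
 [ -20.5  190. ]]
mid [28.4947967  -0.02920213] pins [array([ 85.4, 128.7]), array([  84.2, -128. ]), array([ 26.9, 198.2])]
top2.npz [np.float64(192.50000000000003), np.float64(192.00000000000003), np.float64(192.00000000000003), np.float64(192.00000000000003)]
top3.npz [np.float64(192.50000000000003), np.float64(192.00000000000003), np.float64(192.00000000000003), np.float64(191.50000000000003)]
top7.npz [np.float64(192.00000000000003), np.float64(192.00000000000003), np.float64(192.00000000000003), np.float64(192.00000000000003)]
```

View pics/endz.png

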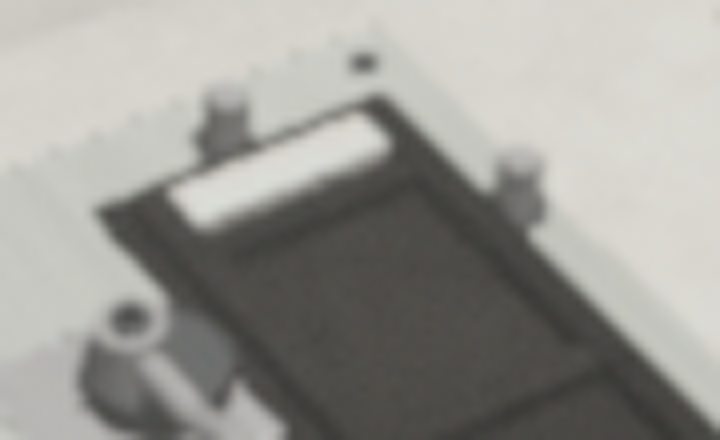

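The zoomed view shows the panel's left end against the end pin at (225,150) and its far edge against the far pin at (520,205). Both levers are within about 1° of home and the arm is clear, so I'm handing in.

```bash
python3 -c "
from rig import env
print(env.close_job())"
```

```text
the job is handed in; nothing more can be done
None
```

The job was handed in with the panel against all three pins and both levers home on their stops. The last move ended at 28.2 s on the robot's clock, against the 64 s limit.

**Panel:** I pushed it left with the shut fingertip on its right-hand end wall until it stopped advancing against the end pin. The force rose from about 4 N while sliding to 13 N at the pin.

**Levers:** I pushed the right lever round first, then the left, each by its arm. Each push ended at about 22–24 N, well above the roughly 11 N the cam needs at that point on the arm. I then moved the arm clear.

**Last checks, from both cameras:**
- **Lever angles:** the left reads −89.9° (top camera) and −89.2° (scene camera), and the right reads −89.8° and −90.0°. Home is −90°.
- **Panel position:** its centre is at about x +28.5, y 0.0 mm in the jig's frame, flat on the plate. That puts the far edge at about 80 mm, against pin faces at 79.5 mm.
- **End pin contact:** the left end reads 192.0 mm against the pin face at 192.5 mm, essentially unchanged by the levers.
- **Other items:** by eye in the pictures, the heat sink, knobs, capacitors and screwdriver have not moved. I did not measure them.

No check failed. The calibration is only good to about 2 mm, and the far pins measured 1–2 mm nearer than nominal. Contact with the far pins therefore rests on the pictures and the levers being home, not on those measurements alone.

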